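Pack the art tray

TASK

Pack the small lime tray for the children: the aluminium tin already stands in it, so make room and put in the orange chalk box and the blue pastel case from the acrylic rack as well. All three must stand upright side by side in the tray, each with its foot fully down on the tray floor - it is a tight fit - and the yellow and white cases, the terracotta pot and the star mold stay where they are.

Things in the scene. Friction and masses are not known exactly. Their poses are not given: they have to be found in the camera images.
- tray: small lime plastic open-topped tray that clings to the table (does not move), outside 110.5 (own x) x 60 (own y) x 36 (z) mm, walls and floor 4 mm thick, so inside 102.5 x 52 mm and 32 mm deep. Origin: centre of its underside. Three things must share its length: 46 + 34 + 18 = 98 mm of 102.5 mm, each 46 mm across
- tray_in (a point): centre of the tray's inner floor, 4 mm above the tray's underside; axes as the tray's
- tin: closed round aluminium pencil tin with a dark band, 46 mm diameter, 80 mm tall, about 140 g. Origin: centre of its underside. At the start it stands loose near the middle of the tray, so that the chalk box fits on neither side of it
- chalk_box: orange hard chalk box with a pale paper band, 34 (own x) x 46 (own y) x 75 (z) mm, about 120 g, standing on the table. Origin: centre of its underside. It fits the tray only with its 46 mm side across the tray (own y along the tray's y, either way round)
- rack: fixed clear acrylic rack, base 200 (own x) x 64 x 5 mm, six slots in a row along own x, 28.9 mm apart, their tops leaning 30 degrees from vertical to the rack's -x (robot's side). Slots are 22 mm wide between 3 mm plates reaching 46 mm up a case along its leaning axis, open at both y sides; a case leaves along its leaning axis. Origin: centre of the underside
- blue_case: blue flat pastel case, hard plastic, 18 (own x) x 46 (own y) x 95 (own z) mm with a thin dark seam, about 80 g. Origin: centre of its underside (an 18 x 46 face). At the start it stands in one of the rack's slots, its own z axis leaning 30 degrees with the slot; it has to go in the tray, its 46 mm side across the tray
- yellow_case: yellow flat pastel case, hard plastic, 18 (own x) x 46 (own y) x 95 (own z) mm with a thin dark seam, about 80 g. Origin: centre of its underside (an 18 x 46 face). At the start it stands in one of the rack's slots, its own z axis leaning 30 degrees with the slot; leave it
- white_case: white flat pastel case, hard plastic, 18 (own x) x 46 (own y) x 95 (own z) mm with a thin dark seam, about 80 g. Origin: centre of its underside (an 18 x 46 face). At the start it stands in one of the rack's slots, its own z axis leaning 30 degrees with the slot; leave it
- pot: terracotta-coloured ceramic pot, 96 mm across the rim, 85 mm tall; origin: centre of its underside; leave it
- star_mold: pink hard silicone star-shaped crayon mold, about 76 mm across, 18 mm tall, lying on the table; origin: centre of its underside; leave it
Things that resemble listed ones, but are neither listed nor needed, are in the scene too. Of the things like the chalk_box, leave any that is purple or turquoise; of the rest the larger one is meant.

How it is judged:
By the outcome, as a careful person would: the job done as asked, in the order asked, and still so for the second after the job is handed in, with the robot touching nothing.
It also fails if it takes over 72 s, if anything falls off the work surface, if the arm or the gripper's body presses on something with over 40 N, if the wrist force passes 120 N, or if a joint passes its speed limit or range.

ROBOT

A 6-joint arm with a two-finger parallel gripper is mounted at the origin on the work surface. World frame = base frame: x ahead of the robot, y to its left, z up, the work surface at z = 0. Lengths are in mm, angles in rad, forces in N, time in s.
With the tool pointing down it reaches from about 350 to 775 mm from the base axis. Payload 7.3 kg.
Tool frame: the origin (TCP) lies between the finger pads; the fingertips stand bot.tip_extent ahead of it and the grasp point (between the pads) lies 6 mm ahead of it (bot.tip_extent is the distance from the TCP to the fingertips, in mm); x points along the fingers, y is the direction in which the jaws open and shut, and the axes are right-handed (so a half turn about x gives the same grasp; the last joint's range is limited). The gripper opens to 92 mm and grips with 3 to 60 N. Pads are 19 mm wide; open, the fingers measure 130 mm over their backs; the gripper's body (75 mm by 190 mm) begins 47 mm behind the grasp point.
Start: joints at [-1.406, 0.342, 1.524, -0, 1.275, -0.146], TCP at [160.578, -499.857, 251.741] pointing down, gripper open.
Joint ranges: [-2.53, 2.53], [-0.77, 2.02], [0.04, 2.7], [-1, 4.14], [0.28, 2.66], [-3.11, 3.11]. Speed limits (rad/s): [2.57, 2.57, 3.14, 3.14, 3.14, 3.14].

INTERFACE

Orientations are given as [roll, pitch, yaw] about the fixed x, y, z axes, in that order (R = Rz(yaw) Ry(pitch) Rx(roll)).
In Python, from plant import bot, capture, workorder gives the robot as it stands. The module is installed in compiled form; this text tells all that it offers.
- The arm moves only by the shell command python3 -m crank 'ROWS'. ROWS is JSON, a list of rows, each an object with "linear": the shift along the tool's x, y, z in cm, a list of three; "delta_rot": the turn, a rotation vector about the tool's x, y, z in degrees, a list of three; "fingers": the opening, from 0 (shut) to 1 (fully open). In form: [{"linear": [x, y, z], "delta_rot": [wx, wy, wz], "fingers": fingers}, ...]. A call has exactly 5 rows; each row shifts and turns the commanded pose from where the row before left it, along the tool's axes as they then stand; what a row does not reach is not made up. A row lasts 1/10 s, in which the tool goes at most 50 mm and 8.59 degrees, less where a joint would pass 70% of its speed; a pose out of reach is approached as far as the arm can. A call with a gripper value outside its range is refused whole. The fingers move at their own pace and stop on an object; the grip force is fixed at half the most. Time passes only in rows, so rows that do not move let the fingers close, or fill a call up. It gives the time, the measured TCP pose, the force and the opening at its end, in the units of the state.
- bot.get_obs(): the state, without advancing time (a new reading comes with each control period).
- capture(name): name is "side" or "top"; returns a dict with "image" (420x560x3 uint8, blue, green, red), "mtx" (3x3 intrinsics, pixels), "pose" (4x4, takes a point from camera to world coordinates). Camera axes: x right, y down, z forward; pixel columns grow to the right and rows downward; lengths in mm; the calibration is good to about 2 mm. A picture is of the moment at which its call begins. There is no depth.
- workorder.close_job(): hands the job in, once; it reports no verdict.
The state is a dict: "time": time; "joint_positions": joint angles; "dq": joint speeds; "tau": joint torques, N m; "tool_pos": TCP position; "tcp_rot": TCP orientation; "contact_force": force on the tool from outside, world axes, zero at the start; "moment": the same for the moment, N m; "grip_width": finger opening in mm.
Only numpy, scipy, OpenCV 4.12 (cv2) and the standard library are available. Lean on these libraries where they do the work, as an engineer would, in place of code of your own. Each camera call takes 0.05 s, during which the arm holds its last target. There are 200 camera calls.

## Working session

There is one attempt and no reset: what is moved stays moved. The work goes in short steps, Python scripts to look and compute and a shell command to move; the robot and the scene stay as the last step left them, time stands still between calls to the robot, and variables do not carry over. Pictures are saved under pics/ and viewed, on a budget of 10 in all, crops included, one or two more only if the job needs it, and the job is handed in when it is done.

```bash
mkdir -p pics; cat > h.py <<'E'
import numpy as np,cv2
from plant import bot,capture,workorder
from scipy.spatial.transform import Rotation as R
def shot(n,f):
    c=capture(n); cv2.imwrite(f'pics/{f}.png',c['image']); np.savez(f'pics/{f}.npz',m=c['mtx'],p=c['pose']); return c
def ray(f,u,v):
    d=np.load(f'pics/{f}.npz'); r=d['p'][:3,:3]@np.linalg.inv(d['m'])@[u,v,1]; return d['p'][:3,3],r
def atz(f,u,v,z):
    o,r=ray(f,u,v); return o+r*(z-o[2])/r[2]
def proj(f,P):
    d=np.load(f'pics/{f}.npz'); q=np.linalg.inv(d['p'])@np.append(P,1); q=d['m']@q[:3]; return q[:2]/q[2]
def tri(*obs):
    A=np.zeros((3,3));b=np.zeros(3)
    for f,u,v in obs:
        o,r=ray(f,u,v); r=r/np.linalg.norm(r); M=np.eye(3)-np.outer(r,r); A+=M;b+=M@o
    return np.linalg.solve(A,b)
E
python3 - <<'E'
from h import *
for n in('side','top'):
    c=shot(n,n+'0'); print(n,c['pose'].round(3).tolist(),c['mtx'].round(1).tolist())
a=np.vstack([cv2.imread('pics/side0.png'),cv2.imread('pics/top0.png')])
o=bot.get_obs(); print({k:np.round(v,3).tolist() for k,v in o.items()}, bot.tip_extent)
E
```

```text
side [[0.861, -0.392, 0.325, 328.868], [-0.509, -0.661, 0.551, -465.504], [-0.001, -0.64, -0.768, 635.186], [0.0, 0.0, 0.0, 1.0]] [[440.5, 0.0, 283.1], [0.0, 440.5, 208.0], [0.0, 0.0, 1.0]]
top [[-0.008, -0.994, 0.113, 514.729], [-1.0, 0.009, 0.004, -16.234], [-0.005, -0.113, -0.994, 854.508], [0.0, 0.0, 0.0, 1.0]] [[396.7, 0.0, 279.4], [0.0, 396.7, 204.1], [0.0, 0.0, 1.0]]
{'time': 0.1, 'joint_positions': [-1.406, 0.343, 1.525, -0.0, 1.275, -0.146], 'dq': [-0.001, -0.003, -0.003, 0.001, -0.002, -0.0], 'tau': [0.002, -43.2, -24.469, 0.072, 0.053, -0.0], 'tool_pos': [160.516, -499.511, 251.123], 'tcp_rot': [-1.716, 1.569, 1.736], 'contact_force': [0.715, -0.495, 0.145], 'moment': [-0.025, 0.005, 0.046], 'grip_width': 91.755} 25.0
```

View pics/side0.png

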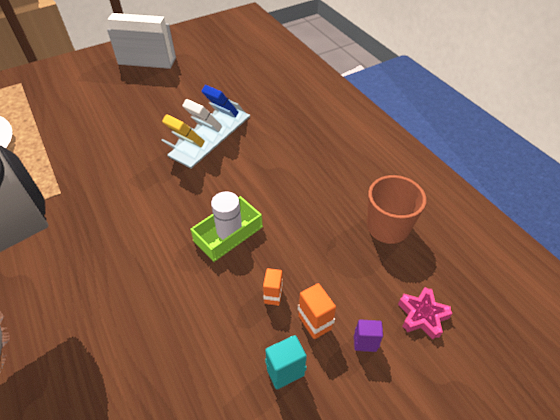

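View pics/top0.png

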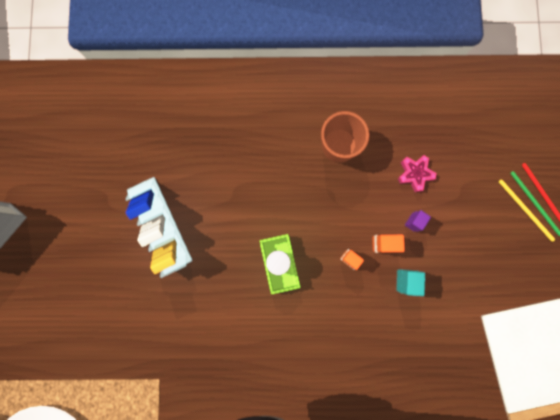

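Side view: the tray is at about (227,230), and the rack at (205,135) holds yellow, white and blue (the far one). The chalk-box candidates are small orange at side (273,287) / top (352,260), large orange at side (317,310) / top (389,243), purple at (368,335) and turquoise at (286,362). I choose the larger orange. Next is one close crop to check it and pick pixels.

```bash
python3 - <<'E'
from h import *
t=cv2.imread('pics/top0.png');s=cv2.imread('pics/side0.png')
f=lambda im,x,y,w,h:cv2.resize(im[y:y+h,x:x+w],(400,300),interpolation=cv2.INTER_CUBIC)
a=np.vstack([np.hstack([f(t,250,225,80,60+15)[:, :],f(t,335,220,80,60)]),np.hstack([f(s,185,185,80,75-15+15),f(s,260,262,100,75)])])
# tiles: 80x75->5x4 ; 80x60->5x5 ; 80x75->5x4 ; 100x75->4x4
cv2.imwrite('pics/c1.png',a)
b=np.hstack([f(t,115,172,90,108),f(s,155,80,100,90)])
cv2.imwrite('pics/c2.png',b)
E
```

```text
(no output)
```

View pics/c1.png

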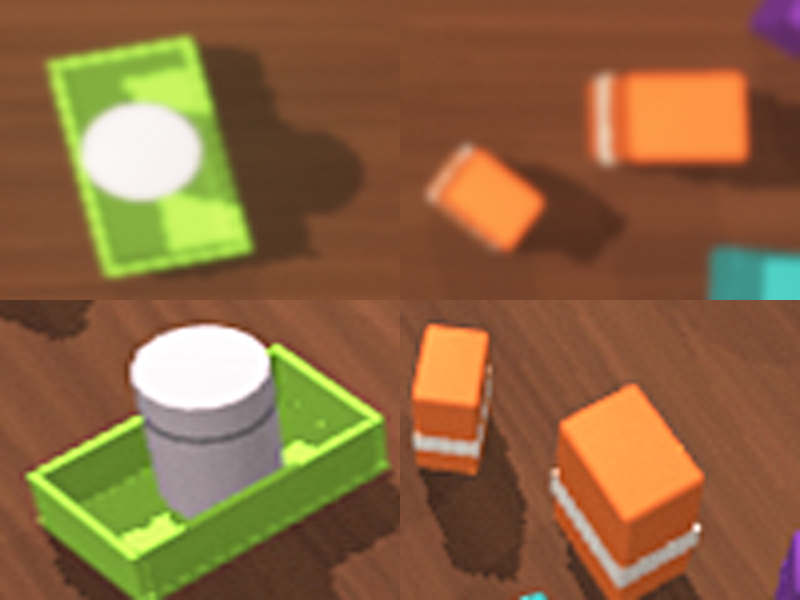

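View pics/c2.png

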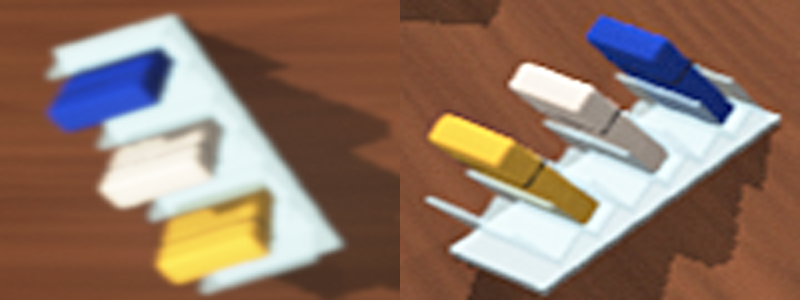

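The crop confirms it: the box at side (317,310) is clearly the larger orange one. In both views the tin sits mid-tray and blue is the far case in the rack. I'll triangulate the corners.

```bash
python3 - <<'E'
from h import *
def T(n,pairs):
    P=np.array([tri(('top0',*a),('side0',*b)) for a,b in pairs]); 
    res=[np.linalg.norm(proj('side0',p)-b[1]) for p,b in zip(P,pairs)]
    print(n,P.round(1).tolist(),np.round(res,1)); return P
def L(P,i,j): d=P[j]-P[i]; return round(float(np.hypot(*d[:2])),1),round(float(np.degrees(np.arctan2(d[1],d[0]))),1)
# tray corners: near robot-left etc.
t=T('tray',[((259.6,240.5),(240.6-50+0,229.5)),((288.4,234.25),(240.6,196.25)),((300.4,288),(262.2,214.5)),((271.2,294.25),(214.6,249.5))])
print('alt pairing')
for k in range(4):
    tp=[(259.6,240.5),(288.4,234.25),(300.4,288),(271.2,294.25)]; sd=[(240.6,196.25),(262.2,214.5),(214.6,249.5),(190.6,229.5)]
    sd=sd[k:]+sd[:k]; P=T(k,list(zip(tp,sd))); print([L(P,i,(i+1)%4) for i in range(4)],P.mean(0))
T('tin',[((278.2,262.75),(225.2,201.75))])
tp=[(378.6,234.4),(404.6,234),(404.6,252.4),(378.6,253)];sd=[(318,283.25),(335.5,306.5),(317,317.5),(300,292.75)]
for k in range(2):
    s2=sd[k:]+sd[:k];P=T('chalk',list(zip(tp,s2)));print([L(P,i,(i+1)%4) for i in range(4)],P.mean(0))
P=T('rack',[((192.6,259.5),(191.25,167)),((154.4,176.7),(250,115.4))]);print(L(P,0,1))
sb=[(207,84.5),(223,91.4),(217.5,101.6),(202,92.6)]
for z in(85,90,95,100): 
    Q=np.array([atz('side0',*q,z) for q in [sb[0],sb[1]]]+[atz('side0',*q,z-9) for q in sb[2:]]);print(z,Q.round(0).tolist(),L(Q,0,1),L(Q,1,2),L(Q,2,3))
E
```

```text
tray [[483.2, 41.1, -23.0], [527.3, -24.3, 92.9], [479.2, -70.2, 122.0], [435.2, -1.2, -27.9]] [27.9 10.2 26.7 10.9]
alt pairing
0 [[532.1, 28.9, 34.0], [544.3, -30.5, 36.8], [438.4, -54.7, 37.7], [423.7, 5.4, 33.7]] [0.5 0.5 1.3 0.2]
[(60.6, -78.4), (108.6, -167.1), (61.9, 103.8), (110.9, 12.2)] [484.59967078 -12.73247121  35.54116137]
1 [[550.2, 23.9, -26.5], [499.8, -21.9, -24.3], [427.7, -47.1, 94.4], [469.1, -16.8, 118.4]] [ 9.2 26.9  9.8 26.1]
[(68.0, -137.7), (76.5, -160.7), (51.3, 36.2), (90.7, 26.6)] [486.68487909 -15.47295978  40.48905458]
2 [[503.3, 45.7, -122.3], [482.0, -21.1, 58.5], [469.3, -59.1, 155.9], [479.2, -28.8, 86.0]] [16.6 38.4 16.6 36.5]
[(70.1, -107.7), (40.0, -108.6), (31.8, 71.8), (78.3, 72.1)] [483.47105511 -15.85336872  44.51037555]
3 [[483.2, 41.1, -23.0], [527.3, -24.3, 92.9], [479.2, -70.2, 122.0], [435.2, -1.2, -27.9]] [27.9 10.2 26.7 10.9]
[(78.8, -56.0), (66.5, -136.3), (81.9, 122.5), (63.9, 41.3)] [481.24577757 -13.64864283  41.02436311]
tin [[488.0, -9.5, 83.3]] [0.5]
chalk [[541.2, -208.3, 67.1], [539.9, -256.1, 76.1], [506.4, -255.8, 75.9], [50
[... 282 characters left out ...]
3.7, 147.2), (33.4, 53.1), (37.4, -26.7)] [ 524.50884696 -232.38334865   71.07921927]
rack [[492.8, 173.2, 5.1], [672.4, 259.8, 3.9]] [0.9 0.8]
(199.3, 25.7)
85 [[597.0, 305.0, 85.0], [615.0, 266.0, 85.0], [595.0, 252.0, 76.0], [580.0, 297.0, 76.0]] (43.6, -64.8) (24.8, -145.3) (47.4, 108.4)
90 [[594.0, 298.0, 90.0], [613.0, 259.0, 90.0], [593.0, 245.0, 81.0], [578.0, 290.0, 81.0]] (43.2, -64.8) (24.5, -145.4) (46.9, 108.4)
95 [[592.0, 291.0, 95.0], [610.0, 252.0, 95.0], [590.0, 239.0, 86.0], [575.0, 283.0, 86.0]] (42.8, -64.8) (24.2, -145.6) (46.5, 108.4)
100 [[589.0, 284.0, 100.0], [608.0, 246.0, 100.0], [588.0, 232.0, 91.0], [573.0, 276.0, 91.0]] (42.4, -64.8) (23.9, -145.8) (46.1, 108.4)
```

```bash
python3 - <<'E'
from h import *
for a,b in [((128.95,219.5),(202,92.6)),((152.1,210.9),(217.5,101.6))]:
    print(tri(('top0',*a),('side0',*b)).round(1))
c=np.array([568.7,245.3,0]); Rz=R.from_euler('z',25.7,degrees=True).as_matrix()
def case(xs,ys,z0):
    Rr=Rz@R.from_euler('y',-30,degrees=True).as_matrix(); o=c+Rz@[xs,ys,z0]
    return np.array([o+Rr@[sx*9,sy*23,h] for h in(0,95) for sx,sy in((-1,-1),(1,-1),(1,1),(-1,1))])
from scipy.optimize import least_squares
obs=[('side0',6,(207,84.5)),('side0',5,(223,91.4)),('side0',4,(217.5,101.6)),('side0',7,(202,92.6)),('top0',7,(128.9,219.5)),('top0',4,(152.1,210.9))]
f=lambda p:np.concatenate([proj(n,case(*p)[i])-q for n,i,q in obs])
r=least_squares(f,[70,0,9]);print(r.x,r.fun.round(1), case(*r.x)[4:].mean(0))
out=[]
C=case(*r.x)
for n,x,y in(('top0',115,172),('side0',190,72)):
    im=cv2.resize(cv2.imread(f'pics/{n}.png')[y:y+60,x:x+50],(400,480),interpolation=cv2.INTER_CUBIC)
    for i,j in [(4,5),(5,6),(6,7),(7,4),(0,4),(1,5),(2,6),(3,7),(0,1),(1,2)]:
        p=[tuple(int(v) for v in ((proj(n,C[k])-[x,y]+.5)*8)) for k in(i,j)]; cv2.line(im,*p,(0,255,0),1)
    out.append(im)
cv2.imwrite('pics/c3.png',np.hstack(out))
E
```

```text
[574.2 278.6  89.1]
[589.7 234.6  89. ]
[71.97168137  3.43543691 13.67162346] [-1.2  0.6  0.3  1.1  1.4 -1.5 -0.5 -0.1  0.7  1.  -0.8 -0.9] [589.26106133 259.0079602   95.94403682]
```

View pics/c3.png

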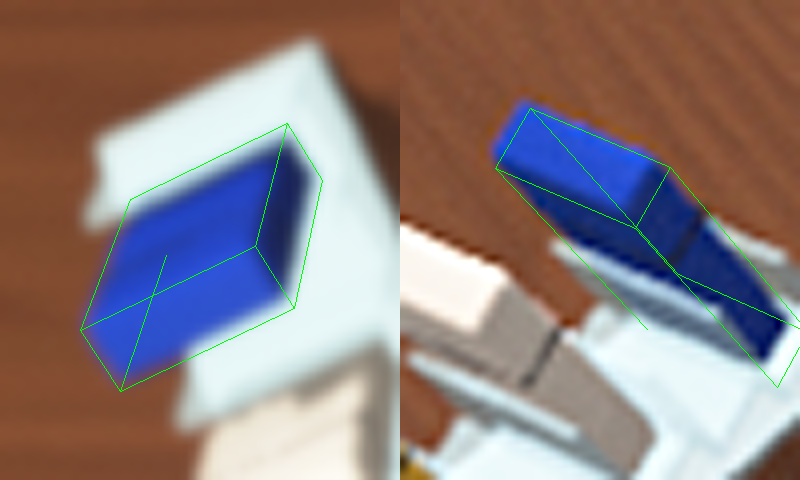

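```bash
python3 - <<'E'
from h import *
from scipy.optimize import least_squares
def case(x,y,z,yaw,lean):
    Rr=R.from_euler('ZY',[yaw,-lean],degrees=True).as_matrix()
    return np.array([np.array([x,y,z])+Rr@[sx*9,sy*23,h] for h in(0,95) for sx,sy in((-1,-1),(1,-1),(1,1),(-1,1))])
s=lambda u,v:(190+(u-400)/8-.5,72+v/8-.5); t=lambda u,v:(115+u/8-.5,172+v/8-.5)
obs=[('side0',6,s(527,100)),('side0',5,s(667,162)),('side0',4,s(635,212)),('side0',7,s(495,152)),('side0',1,s(792,316)),('side0',0,s(765,362)),
('top0',7,t(122,380)),('top0',4,t(290,303)),('top0',5,t(258,238)),('top0',6,t(82,325)),('top0',1,t(285,140)),('top0',0,t(312,185)),('top0',2,t(130,212))]
for fix in((25.7,30),None):
    g=(lambda p:case(*p,*fix)) if fix else (lambda p:case(*p))
    f=lambda p:np.concatenate([proj(n,g(p)[i])-q for n,i,q in obs])
    r=least_squares(f,[635,275,10]+([] if fix else [25.7,30]),loss='soft_l1');print(r.x.round(1),f(r.x).round(1).tolist(), g(r.x)[4:].mean(0).round(1))
E
```

```text
[631.4 278.4  18.9] [0.0, -0.7, 0.1, -1.0, -0.3, 0.4, -0.3, 0.3, 1.9, 0.4, 1.3, 1.7, -0.6, 1.6, 0.3, 0.7, -0.6, 1.1, -0.7, 0.8, 0.1, -2.1, 1.1, -0.6, -0.3, -1.6] [588.6 257.8 101.1]
[629.  278.9  18.   28.2  28.5] [-0.1, -0.6, 0.6, -1.4, 0.4, -0.1, -0.3, 0.4, 1.1, 0.7, 0.6, 2.0, -0.1, 1.8, 0.4, -0.1, -0.8, 0.4, -0.5, 1.0, -0.4, -1.3, 0.9, 0.1, -0.4, 0.0] [589.1 257.5 101.5]
```

```bash
cat >> h.py <<'E'
def down(jaw):  # tool pointing down, tool y at world angle jaw (deg)
    j=np.radians(jaw); y=np.array([np.cos(j),np.sin(j),0]); x=np.array([0,0,-1.]); return np.c_[x,y,np.cross(x,y)]
def now():
    o=bot.get_obs(); return np.array(o['tool_pos']),R.from_euler('xyz',o['tcp_rot']).as_matrix(),o
def goto(p,Rt=None):
    P,Rc,o=now(); l=Rc.T@(np.array(p)-P)/10
    rv=np.degrees(R.from_matrix(Rc.T@(Rc if Rt is None else Rt)).as_rotvec())
    print('linear cm (tool axes now)',l.round(2).tolist(),'rotvec',rv.round(2).tolist(),'F',np.round(o['contact_force'],1),'w',round(o['grip_width'],1),'t',o['time'])
    if Rt is not None: print(' linear in target axes',(Rt.T@(np.array(p)-P)/10).round(2).tolist())
E
python3 - <<'E'
from h import *
P,Rc,o=now();print(Rc.round(2))
for a in(102.6,-77.4): goto([488,-9.5,150],down(a))
E
```

```text
[[-0.    0.31 -0.95]
 [ 0.   -0.95 -0.31]
 [-1.   -0.   -0.  ]]
linear cm (tool axes now) [10.17, -36.62, -46.16] rotvec [-174.79, -0.12, -0.01] F [ 0.7 -0.5  0.1] w 91.8 t 0.1
 linear in target axes [10.11, 40.68, 42.65]
linear cm (tool axes now) [10.17, -36.62, -46.16] rotvec [5.21, -0.01, 0.08] F [ 0.7 -0.5  0.1] w 91.8 t 0.1
 linear in target axes [10.11, -40.68, -42.65]
```

```bash

python3 -m crank '[{"linear":[0,0,0],"delta_rot":[5.2,0,0],"fingers":1},{"linear":[0,-2.9,-3.04],"delta_rot":[0,0,0],"fingers":1},{"linear":[0,-2.9,-3.04],"delta_rot":[0,0,0],"fingers":1},{"linear":[0,-2.9,-3.04],"delta_rot":[0,0,0],"fingers":1},{"linear":[0,-2.9,-3.04],"delta_rot":[0,0,0],"fingers":1}]'
python3 -m crank '[{"linear":[0,-2.9,-3.04],"delta_rot":[0,0,0],"fingers":0.8},{"linear":[0,-2.9,-3.04],"delta_rot":[0,0,0],"fingers":0.8},{"linear":[0,-2.9,-3.04],"delta_rot":[0,0,0],"fingers":0.8},{"linear":[0,-2.9,-3.04],"delta_rot":[0,0,0],"fingers":0.8},{"linear":[0,-2.9,-3.04],"delta_rot":[0,0,0],"fingers":0.8}]'
python3 -m crank '[{"linear":[0,-2.9,-3.04],"delta_rot":[0,0,0],"fingers":0.8},{"linear":[0,-2.9,-3.04],"delta_rot":[0,0,0],"fingers":0.8},{"linear":[0,-2.9,-3.04],"delta_rot":[0,0,0],"fingers":0.8},{"linear":[0,-2.9,-3.04],"delta_rot":[0,0,0],"fingers":0.8},{"linear":[0,-2.9,-3.04],"delta_rot":[0,0,0],"fingers":0.8}]'
python3 -c "
from h import *
goto([488,-9.5,68],down(-77.4))"
```

```text
time: 0.6
tool_pos: [254.4, -358.5, 251.4]
tcp_rot: [-1.549, 1.57, 1.811]
contact_force: [0.6, -0.5, 0.9]
grip_width: 92.2
time: 1.1
tool_pos: [371.1, -183.8, 251.6]
tcp_rot: [-0.422, 1.571, 2.939]
contact_force: [0.6, -0.4, -0.1]
grip_width: 73.5
time: 1.6
tool_pos: [487.8, -9.0, 251.5]
tcp_rot: [0.045, 1.57, -2.876]
contact_force: [0.4, -1.2, 0.2]
grip_width: 73.3
linear cm (tool axes now) [18.35, 0.05, -0.01] rotvec [0.02, 0.03, -0.0] F [ 0.4 -1.2  0.2] w 73.3 t 1.6
 linear in target axes [18.35, 0.05, -0.0]
```

Very accurate. Descend over the tin, staying above the tray rim, and grip.

```bash

python3 -m crank '[{"linear":[4.5,0.05,0],"delta_rot":[0,0,0],"fingers":0.8},{"linear":[4.5,0,0],"delta_rot":[0,0,0],"fingers":0.8},{"linear":[4,0,0],"delta_rot":[0,0,0],"fingers":0.8},{"linear":[3.35,0,0],"delta_rot":[0,0,0],"fingers":0.8},{"linear":[2,0,0],"delta_rot":[0,0,0],"fingers":0.8}]'
python3 -m crank '[{"linear":[0,0,0],"delta_rot":[0,0,0],"fingers":0},{"linear":[0,0,0],"delta_rot":[0,0,0],"fingers":0},{"linear":[0,0,0],"delta_rot":[0,0,0],"fingers":0},{"linear":[0,0,0],"delta_rot":[0,0,0],"fingers":0},{"linear":[0,0,0],"delta_rot":[0,0,0],"fingers":0}]'
python3 -c "
from h import *
c=np.array([484.6,-12.7,0]);Rz=R.from_euler('z',12.6,degrees=True).as_matrix()
P,_,o=now();print('in tray',(Rz.T@(P-c)).round(1))
print(down(-77.4).round(2).tolist())
goto(c+Rz@[26.5,0,70])"
```

```text
time: 2.1
tool_pos: [485.8, -10.9, 65.4]
tcp_rot: [-0.375, 1.566, 2.987]
contact_force: [-0.0, 0.5, 0.2]
grip_width: 73.6
time: 2.6
tool_pos: [488.2, -11.3, 69.5]
tcp_rot: [2.776, 1.568, -0.145]
contact_force: [-1.3, 0.4, 5.9]
grip_width: 45.3
in tray [ 3.8  0.6 69.5]
[[0.0, 0.22, -0.98], [0.0, -0.98, -0.22], [-1.0, 0.0, -0.0]]
linear cm (tool axes now) [-0.05, 0.06, -2.27] rotvec [0.0, 0.0, 0.0] F [-1.3  0.4  5.9] w 45.3 t 2.6
```

```bash

python3 -m crank '[{"linear":[-0.2,0,0],"delta_rot":[0,0,0],"fingers":0},{"linear":[0,0.05,-0.8],"delta_rot":[0,0,0],"fingers":0},{"linear":[0,0,-0.9],"delta_rot":[0,0,0],"fingers":0},{"linear":[0,0,-0.4],"delta_rot":[0,0,0],"fingers":0},{"linear":[0,0,-0.1],"delta_rot":[0,0,0],"fingers":0}]'
python3 -m crank '[{"linear":[0,0,-0.05],"delta_rot":[0,0,0],"fingers":0},{"linear":[0,0,-0.05],"delta_rot":[0,0,0],"fingers":0},{"linear":[0,0,-0.05],"delta_rot":[0,0,0],"fingers":0},{"linear":[0,0,-0.05],"delta_rot":[0,0,0],"fingers":0},{"linear":[0,0,0],"delta_rot":[0,0,0],"fingers":0}]'
python3 -c "
from h import *
c=np.array([484.6,-12.7,0]);Rz=R.from_euler('z',12.6,degrees=True).as_matrix()
P,_,o=now();print('in tray',(Rz.T@(P-c)).round(1),(Rz.T@np.array(o['contact_force'])).round(1))"
```

```text
time: 3.1
tool_pos: [509.7, -6.8, 70.0]
tcp_rot: [2.175, 1.571, -0.747]
contact_force: [-0.6, -0.0, -1.9]
grip_width: 45.1
time: 3.6
tool_pos: [510.9, -6.5, 70.2]
tcp_rot: [2.056, 1.571, -0.866]
contact_force: [-0.0, -0.6, -2.2]
grip_width: 45.2
in tray [27.1  0.3 70.2] [-0.2 -0.6 -2.2]
```

```bash

python3 -m crank '[{"linear":[0,0,-0.05],"delta_rot":[0,0,0],"fingers":0},{"linear":[0,0,-0.05],"delta_rot":[0,0,0],"fingers":0},{"linear":[0,0,-0.05],"delta_rot":[0,0,0],"fingers":0},{"linear":[0,0,0],"delta_rot":[0,0,0],"fingers":0},{"linear":[0,0,0],"delta_rot":[0,0,0],"fingers":0}]'
python3 -m crank '[{"linear":[0,0,-0.05],"delta_rot":[0,0,0],"fingers":0},{"linear":[0,0,-0.05],"delta_rot":[0,0,0],"fingers":0},{"linear":[0,0,-0.05],"delta_rot":[0,0,0],"fingers":0},{"linear":[0,0,0],"delta_rot":[0,0,0],"fingers":0},{"linear":[0,0,0],"delta_rot":[0,0,0],"fingers":0}]'
python3 -c "
from h import *
c=np.array([484.6,-12.7,0]);Rz=R.from_euler('z',12.6,degrees=True).as_matrix()
P,_,o=now();print('in tray',(Rz.T@(P-c)).round(1),(Rz.T@np.array(o['contact_force'])).round(1))"
```

```text
time: 4.1
tool_pos: [512.0, -6.2, 70.2]
tcp_rot: [-0.072, 1.57, -2.993]
contact_force: [-3.7, -1.3, 0.6]
grip_width: 44.9
time: 4.6
tool_pos: [512.2, -6.1, 70.0]
tcp_rot: [-0.133, 1.567, -3.055]
contact_force: [-7.8, -3.5, 4.0]
grip_width: 45.5
in tray [28.4  0.5 70. ] [-8.3 -1.7  4. ]
```

```bash

python3 -m crank '[{"linear":[0.2,0,0.06],"delta_rot":[0,0,0],"fingers":0},{"linear":[0,0,0],"delta_rot":[0,0,0],"fingers":0.65},{"linear":[0,0,0],"delta_rot":[0,0,0],"fingers":0.65},{"linear":[0,0,0],"delta_rot":[0,0,0],"fingers":0.65},{"linear":[-3,0,0],"delta_rot":[0,0,0],"fingers":0.65}]'
python3 -m crank '[{"linear":[-4,0,0],"delta_rot":[0,0,0],"fingers":0.7},{"linear":[-3.5,0,0],"delta_rot":[0,0,0],"fingers":0.7},{"linear":[0,0,0],"delta_rot":[0,0,0],"fingers":0.7},{"linear":[0,0,0],"delta_rot":[-6.75,0,0],"fingers":0.7},{"linear":[0,0,0],"delta_rot":[-6.75,0,0],"fingers":0.7}]'
python3 -c "
from h import *
goto([523.7,-232,64.5],down(-90.9));goto([523.7,-232,64.5],down(-77.4))"
```

```text
time: 5.1
tool_pos: [511.3, -5.7, 95.5]
tcp_rot: [-0.383, 1.564, 2.979]
contact_force: [0.9, -0.8, 0.5]
grip_width: 59.5
time: 5.6
tool_pos: [513.3, -5.9, 172.9]
tcp_rot: [2.646, 1.571, -0.035]
contact_force: [-0.2, 0.4, 0.5]
grip_width: 64.3
linear cm (tool axes now) [10.84, 20.72, 9.12] rotvec [27.28, -0.02, -0.0] F [-0.2  0.4  0.5] w 64.3 t 5.6
 linear in target axes [10.84, 22.59, -1.39]
linear cm (tool axes now) [10.84, 20.72, 9.12] rotvec [13.78, -0.01, -0.01] F [-0.2  0.4  0.5] w 64.3 t 5.6
 linear in target axes [10.84, 22.29, 3.92]
```

```bash

python3 -m crank '[{"linear":[0,0,0],"delta_rot":[6.8,0,0],"fingers":0.7},{"linear":[0,0,0],"delta_rot":[6.8,0,0],"fingers":0.7},{"linear":[0,0,0],"delta_rot":[6.8,0,0],"fingers":0.7},{"linear":[0,0,0],"delta_rot":[6.8,0,0],"fingers":0.7},{"linear":[0,4.5,-0.3],"delta_rot":[0,0,0],"fingers":0.7}]'
python3 -m crank '[{"linear":[0,4.5,-0.3],"delta_rot":[0,0,0],"fingers":0.7},{"linear":[0,4.5,-0.3],"delta_rot":[0,0,0],"fingers":0.7},{"linear":[0,4.5,-0.3],"delta_rot":[0,0,0],"fingers":0.7},{"linear":[0,4.5,-0.2],"delta_rot":[0,0,0],"fingers":0.7},{"linear":[0,0,0],"delta_rot":[0,0,0],"fingers":0.7}]'
python3 -c "
from h import *
goto([523.7,-232,64.5],down(-90.9))
shot('side','s1');shot('top','t1')
a=cv2.imread('pics/s1.png')[170:380,180:460];b=cv2.imread('pics/t1.png')[190:310,250:410]
cv2.imwrite('pics/c4.png',np.hstack([cv2.resize(a,(400,300)),cv2.resize(b,(400,300),interpolation=2)]))"
```

```text
time: 6.1
tool_pos: [515.3, -47.8, 172.4]
tcp_rot: [-1.095, 1.569, 2.028]
contact_force: [0.5, -0.6, 0.1]
grip_width: 64.3
time: 6.6
tool_pos: [522.8, -236.5, 172.1]
tcp_rot: [1.819, 1.569, -1.347]
contact_force: [1.2, 0.6, 0.0]
grip_width: 64.5
linear cm (tool axes now) [10.76, -0.47, -0.07] rotvec [-0.49, -0.03, -0.11] F [1.2 0.6 0. ] w 64.5 t 6.6
 linear in target axes [10.76, -0.45, -0.08]
```

View pics/c4.png

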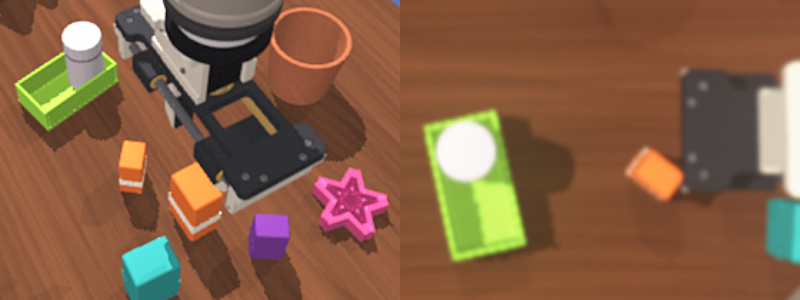

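The tin is upright at the +x end of the tray. Re-reading the pose after settling.

```bash
python3 -c "
from h import *
goto([523.7,-232,64.5],down(-90.9))"
```

```text
linear cm (tool axes now) [10.76, 0.03, -0.13] rotvec [-0.32, 0.07, 0.06] F [-0.4  0.6 -0.3] w 64.3 t 6.7
 linear in target axes [10.76, 0.02, -0.12]
```

```bash

python3 -m crank '[{"linear":[3,0,-0.1],"delta_rot":[0,0,0],"fingers":0.7},{"linear":[3,0,0],"delta_rot":[0,0,0],"fingers":0.7},{"linear":[2.8,0,0],"delta_rot":[0,0,0],"fingers":0.7},{"linear":[2,0,0],"delta_rot":[0,0,0],"fingers":0.7},{"linear":[0,0,0],"delta_rot":[0,0,0],"fingers":0.7}]'
python3 -m crank '[{"linear":[0,0,0],"delta_rot":[0,0,0],"fingers":0},{"linear":[0,0,0],"delta_rot":[0,0,0],"fingers":0},{"linear":[0,0,0],"delta_rot":[0,0,0],"fingers":0},{"linear":[0,0,0],"delta_rot":[0,0,0],"fingers":0},{"linear":[0,0,0],"delta_rot":[0,0,0],"fingers":0}]'
python3 -m crank '[{"linear":[-1,0,0],"delta_rot":[0,0,0],"fingers":0},{"linear":[-3,0,0],"delta_rot":[0,0,0],"fingers":0},{"linear":[-3,0,0],"delta_rot":[0,0,0],"fingers":0},{"linear":[-1,0,0],"delta_rot":[0,0,0],"fingers":0},{"linear":[0,0,0],"delta_rot":[0,0,0],"fingers":0}]'
python3 -c "
from h import *
c=np.array([484.6,-12.7,0]);Rz=R.from_euler('z',12.6,degrees=True).as_matrix()
goto(c+Rz@[-31,0,85],down(-77.4))"
```

```text
time: 7.2
tool_pos: [522.4, -228.4, 62.3]
tcp_rot: [-0.56, 1.564, 2.565]
contact_force: [-1.0, 0.7, -0.4]
grip_width: 64.4
time: 7.7
tool_pos: [524.8, -231.5, 66.6]
tcp_rot: [2.733, 1.568, -0.427]
contact_force: [0.7, 0.7, 6.2]
grip_width: 46.1
time: 8.2
tool_pos: [524.5, -231.6, 146.7]
tcp_rot: [2.579, 1.568, -0.582]
contact_force: [0.3, 0.9, -1.4]
grip_width: 45.9
linear cm (tool axes now) [6.12, -21.09, 7.44] rotvec [-13.7, -0.14, -0.12] F [ 0.3  0.9 -1.4] w 45.9 t 8.2
 linear in target axes [6.17, -22.23, 2.22]
```

```bash

python3 -m crank '[{"linear":[0,0,0],"delta_rot":[-6.8,0,0],"fingers":0},{"linear":[0,0,0],"delta_rot":[-6.8,0,0],"fingers":0},{"linear":[0,-3.7,0.35],"delta_rot":[0,0,0],"fingers":0},{"linear":[0,-3.7,0.35],"delta_rot":[0,0,0],"fingers":0},{"linear":[0,-3.7,0.35],"delta_rot":[0,0,0],"fingers":0}]'
python3 -m crank '[{"linear":[0,-3.7,0.35],"delta_rot":[0,0,0],"fingers":0},{"linear":[0,-3.7,0.35],"delta_rot":[0,0,0],"fingers":0},{"linear":[0,-3.7,0.35],"delta_rot":[0,0,0],"fingers":0},{"linear":[0,0,0],"delta_rot":[0,0,0],"fingers":0},{"linear":[0,0,0],"delta_rot":[0,0,0],"fingers":0}]'
python3 -m crank '[{"linear":[0,0,0],"delta_rot":[0,0,0],"fingers":0},{"linear":[0,0,0],"delta_rot":[0,0,0],"fingers":0},{"linear":[0,0,0],"delta_rot":[0,0,0],"fingers":0},{"linear":[0,0,0],"delta_rot":[0,0,0],"fingers":0},{"linear":[0,0,0],"delta_rot":[0,0,0],"fingers":0}]'
python3 -c "
from h import *
c=np.array([484.6,-12.7,0]);Rz=R.from_euler('z',12.6,degrees=True).as_matrix()
goto(c+Rz@[-30,0,71],down(-77.4))
shot('side','s2');shot('top','t2')
a=cv2.imread('pics/s2.png')[150:270,160:320];b=cv2.imread('pics/t2.png')[210:330,210:370]
cv2.imwrite('pics/c5.png',np.hstack([cv2.resize(a,(400,300),interpolation=2),cv2.resize(b,(400,300),interpolation=2)]))"
```

```text
time: 8.7
tool_pos: [488.0, -123.8, 143.3]
tcp_rot: [-0.622, 1.567, 2.737]
contact_force: [0.7, 1.5, -1.7]
grip_width: 46.1
time: 9.2
tool_pos: [454.8, -18.5, 144.3]
tcp_rot: [-0.202, 1.569, -3.123]
contact_force: [0.2, 0.2, -0.8]
grip_width: 46.1
time: 9.7
tool_pos: [455.5, -19.4, 145.1]
tcp_rot: [0.906, 1.571, -2.018]
contact_force: [-0.1, 0.4, -2.0]
grip_width: 46.2
linear cm (tool axes now) [7.41, -0.02, 0.01] rotvec [-0.13, 0.0, -0.0] F [-0.1  0.4 -2. ] w 46.2 t 9.7
 linear in target axes [7.41, -0.02, 0.01]
```

View pics/c5.png

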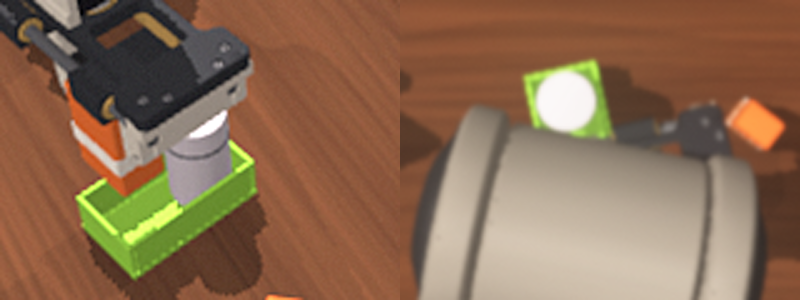

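```bash

python3 -m crank '[{"linear":[2,0,0],"delta_rot":[-0.1,0,0],"fingers":0},{"linear":[1.5,0,0],"delta_rot":[0,0,0],"fingers":0},{"linear":[1,0,0],"delta_rot":[0,0,0],"fingers":0},{"linear":[0.6,0,0],"delta_rot":[0,0,0],"fingers":0},{"linear":[0.4,0,0],"delta_rot":[0,0,0],"fingers":0}]'
python3 -m crank '[{"linear":[0.3,0,0],"delta_rot":[0,0,0],"fingers":0},{"linear":[0.3,0,0],"delta_rot":[0,0,0],"fingers":0},{"linear":[0.3,0,0],"delta_rot":[0,0,0],"fingers":0},{"linear":[0.2,0,0],"delta_rot":[0,0,0],"fingers":0},{"linear":[0,0,0],"delta_rot":[0,0,0],"fingers":0}]'
python3 -m crank '[{"linear":[0.2,0,0],"delta_rot":[0,0,0],"fingers":0},{"linear":[0.2,0,0],"delta_rot":[0,0,0],"fingers":0},{"linear":[0.2,0,0],"delta_rot":[0,0,0],"fingers":0},{"linear":[0,0,0],"delta_rot":[0,0,0],"fingers":0},{"linear":[0,0,0],"delta_rot":[0,0,0],"fingers":0}]'
```

```text
time: 10.3
tool_pos: [455.5, -19.1, 89.9]
tcp_rot: [0.544, 1.571, -2.378]
contact_force: [0.6, -0.2, -1.2]
grip_width: 45.8
time: 10.8
tool_pos: [455.3, -19.0, 79.1]
tcp_rot: [-0.093, 1.571, -3.014]
contact_force: [-0.4, -0.8, -1.6]
grip_width: 45.9
time: 11.3
tool_pos: [455.4, -19.0, 73.1]
tcp_rot: [0.098, 1.571, -2.824]
contact_force: [-0.1, 0.3, -1.4]
grip_width: 45.8
```

```bash

python3 -m crank '[{"linear":[0.1,0,0.15],"delta_rot":[0,0,0],"fingers":0},{"linear":[0,0,0.05],"delta_rot":[0,0,0],"fingers":0},{"linear":[0,0,0.05],"delta_rot":[0,0,0],"fingers":0},{"linear":[0,0,0],"delta_rot":[0,0,0],"fingers":0},{"linear":[0,0,0],"delta_rot":[0,0,0],"fingers":0}]'
python3 -m crank '[{"linear":[0,0,0.05],"delta_rot":[0,0,0],"fingers":0},{"linear":[0,0,0.05],"delta_rot":[0,0,0],"fingers":0},{"linear":[0,0,0],"delta_rot":[0,0,0],"fingers":0},{"linear":[0,0,0],"delta_rot":[0,0,0],"fingers":0},{"linear":[0,0,0],"delta_rot":[0,0,0],"fingers":0}]'
python3 -m crank '[{"linear":[0,0,0.05],"delta_rot":[0,0,0],"fingers":0},{"linear":[0,0,0.05],"delta_rot":[0,0,0],"fingers":0},{"linear":[0,0,0],"delta_rot":[0,0,0],"fingers":0},{"linear":[0,0,0],"delta_rot":[0,0,0],"fingers":0},{"linear":[0,0,0],"delta_rot":[0,0,0],"fingers":0}]'
python3 -c "
from h import *
c=np.array([484.6,-12.7,0]);Rz=R.from_euler('z',12.6,degrees=True).as_matrix()
P,_,o=now();print('in tray',(Rz.T@(P-c)).round(1),(Rz.T@np.array(o['contact_force'])).round(1))"
```

```text
time: 11.8
tool_pos: [453.0, -19.6, 72.2]
tcp_rot: [1.992, 1.571, -0.93]
contact_force: [-0.4, 0.7, -1.5]
grip_width: 45.8
time: 12.3
tool_pos: [452.5, -19.8, 72.3]
tcp_rot: [2.817, 1.57, -0.104]
contact_force: [2.2, 0.6, -2.2]
grip_width: 45.6
time: 12.8
tool_pos: [452.2, -19.9, 72.4]
tcp_rot: [2.961, 1.568, 0.039]
contact_force: [6.0, 3.1, -5.0]
grip_width: 45.9
in tray [-33.2   0.1  72.4] [ 6.5  1.8 -5. ]
```

```bash

python3 -m crank '[{"linear":[0.15,0,-0.1],"delta_rot":[0,0,0],"fingers":0},{"linear":[0.05,0,0],"delta_rot":[0,0,0],"fingers":0},{"linear":[0,0,0],"delta_rot":[0,0,0],"fingers":0.7},{"linear":[0,0,0],"delta_rot":[0,0,0],"fingers":0.7},{"linear":[0,0,0],"delta_rot":[0,0,0],"fingers":0.7}]'
python3 -m crank '[{"linear":[-2,0,0],"delta_rot":[0,0,0],"fingers":0.7},{"linear":[-4.5,0,0],"delta_rot":[0,0,0],"fingers":0.7},{"linear":[-4,0,0],"delta_rot":[0,0,0],"fingers":0.7},{"linear":[-2,0,0],"delta_rot":[0,0,0],"fingers":0.7},{"linear":[0,0,0],"delta_rot":[0,0,0],"fingers":0.7}]'
python3 -c "
from h import *
Rb=R.from_euler('ZY',[26.5,-30],degrees=True).as_matrix()
x=-Rb[:,2]; y=-Rb[:,1]; Rt=np.c_[x,y,np.cross(x,y)]
top=np.array([589,258,98.5])
print(Rt.round(2).tolist(), 'grasp', top+20*x)
for d in (120,0):
  p=top+20*x-6*x-d*x; print(d,p.round(1)); goto(p,Rt)
Rv=down(26.5-90); P,Rc,_=now()
print(np.degrees(R.from_matrix(Rc.T@Rv).as_rotvec()),np.degrees(R.from_matrix(Rv.T@Rt).as_rotvec()))
"
```

```text
time: 13.3
tool_pos: [451.3, -19.8, 70.0]
tcp_rot: [-0.197, 1.569, -3.118]
contact_force: [0.3, -0.2, -0.2]
grip_width: 62.9
time: 13.8
tool_pos: [453.2, -20.1, 198.0]
tcp_rot: [2.661, 1.565, -0.261]
contact_force: [-0.3, 0.2, -0.4]
grip_width: 64.2
[[0.45, 0.45, -0.78], [0.22, -0.89, -0.39], [-0.87, -0.0, -0.5]] grasp [597.94934362 262.46197813  81.17949192]
120 [541.6 234.4 190.3]
linear cm (tool axes now) [0.78, -22.91, -14.17] rotvec [-13.51, 29.58, -3.82] F [-0.3  0.2 -0.4] w 64.2 t 13.8
 linear in target axes [10.29, -18.83, -16.3]
0 [595.3 261.1  86.4]
linear cm (tool axes now) [11.19, -24.37, -19.95] rotvec [-13.51, 29.58, -3.82] F [-0.3  0.2 -0.4] w 64.2 t 13.8
 linear in target axes [22.29, -18.83, -16.3]
[-13.88540176  -0.27371286  -0.18814911] [-2.63412306e-15  3.00000000e+01 -1.78670774e-15]
```

```bash

python3 -m crank '[{"linear":[0,-3.82,-2.36],"delta_rot":[0,0,0],"fingers":0.7},{"linear":[0,-3.82,-2.36],"delta_rot":[0,0,0],"fingers":0.7},{"linear":[0,-3.82,-2.36],"delta_rot":[0,0,0],"fingers":0.7},{"linear":[0,-3.82,-2.36],"delta_rot":[0,0,0],"fingers":0.7},{"linear":[0,-3.82,-2.36],"delta_rot":[0,0,0],"fingers":0.7}]'
python3 -m crank '[{"linear":[0,-3.82,-2.36],"delta_rot":[0,0,0],"fingers":0.75},{"linear":[0,0,0],"delta_rot":[-6.9,0,0],"fingers":0.75},{"linear":[0,0,0],"delta_rot":[-6.9,0,0],"fingers":0.75},{"linear":[0,0,0],"delta_rot":[0,7.5,0],"fingers":0.75},{"linear":[0,0,0],"delta_rot":[0,7.5,0],"fingers":0.75}]'
python3 -m crank '[{"linear":[0,0,0],"delta_rot":[0,7.5,0],"fingers":0.75},{"linear":[0,0,0],"delta_rot":[0,7.5,0],"fingers":0.75},{"linear":[0,0,0],"delta_rot":[0,0,0],"fingers":0.75},{"linear":[0,0,0],"delta_rot":[0,0,0],"fingers":0.75},{"linear":[0,0,0],"delta_rot":[0,0,0],"fingers":0.75}]'
cat > b.py <<'E'
from h import *
Rb=R.from_euler('ZY',[26.5,-30],degrees=True).as_matrix()
x=-Rb[:,2]; y=-Rb[:,1]; Rt=np.c_[x,y,np.cross(x,y)]
top=np.array([589,258,98.5])
for d in (60,0): goto(top+14*x-d*x,Rt)
E
python3 b.py; python3 -c "
from h import *
shot('side','s3');shot('top','t3')
a=cv2.imread('pics/s3.png')[60:180,140:280];b=cv2.imread('pics/t3.png')[140:310,100:310]
cv2.imwrite('pics/c6.png',np.hstack([cv2.resize(a,(467,400),interpolation=2),cv2.resize(b,(333,400),interpolation=2)]))"
```

```text
time: 14.3
tool_pos: [525.0, 193.9, 193.5]
tcp_rot: [0.13, 1.568, -2.792]
contact_force: [0.9, -1.6, -0.5]
grip_width: 64.4
time: 14.8
tool_pos: [540.0, 234.9, 193.2]
tcp_rot: [3.141, 1.307, 0.461]
contact_force: [-0.0, 0.1, -0.2]
grip_width: 68.9
time: 15.3
tool_pos: [541.5, 235.2, 195.6]
tcp_rot: [3.141, 1.048, 0.461]
contact_force: [-0.1, -0.8, 0.8]
grip_width: 68.7
linear cm (tool axes now) [6.45, 0.08, 0.28] rotvec [-0.06, 0.06, -0.04] F [-0.1 -0.8  0.8] w 68.7 t 15.3
 linear in target axes [6.45, 0.08, 0.29]
linear cm (tool axes now) [12.45, 0.07, 0.28] rotvec [-0.06, 0.06, -0.04] F [-0.1 -0.8  0.8] w 68.7 t 15.3
 linear in target axes [12.45, 0.08, 0.29]
```

View pics/c6.png

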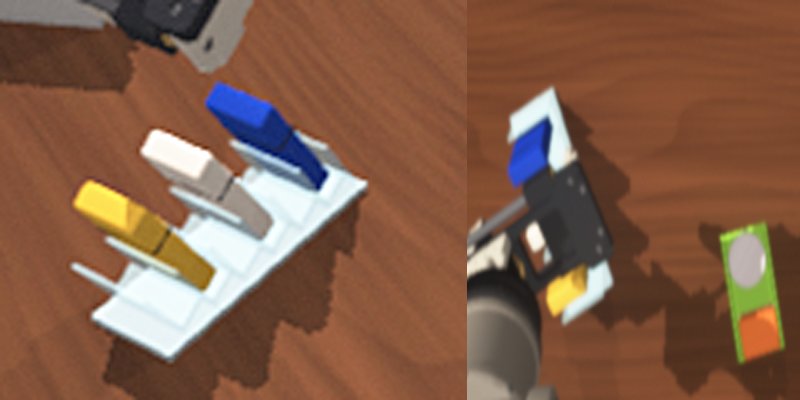

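```bash

python3 -m crank '[{"linear":[3,0.08,0.28],"delta_rot":[0,0,0],"fingers":0.75},{"linear":[3,0,0],"delta_rot":[0,0,0],"fingers":0.75},{"linear":[3,0,0],"delta_rot":[0,0,0],"fingers":0.75},{"linear":[2,0,0],"delta_rot":[0,0,0],"fingers":0.75},{"linear":[1.4,0,0],"delta_rot":[0,0,0],"fingers":0.75}]'
python3 -m crank '[{"linear":[0,0,0],"delta_rot":[0,0,0],"fingers":0.75},{"linear":[0,0,0],"delta_rot":[0,0,0],"fingers":0},{"linear":[0,0,0],"delta_rot":[0,0,0],"fingers":0},{"linear":[0,0,0],"delta_rot":[0,0,0],"fingers":0},{"linear":[0,0,0],"delta_rot":[0,0,0],"fingers":0}]'
python3 b.py
```

```text
time: 15.9
tool_pos: [596.8, 261.2, 88.3]
tcp_rot: [-3.133, 1.057, 0.47]
contact_force: [1.1, 0.5, 0.9]
grip_width: 69.2
time: 16.4
tool_pos: [596.5, 260.6, 91.3]
tcp_rot: [-3.136, 1.053, 0.467]
contact_force: [-1.2, -0.1, 2.9]
grip_width: 45.8
linear cm (tool axes now) [-5.61, -0.12, 0.35] rotvec [-0.07, 0.34, 0.14] F [-1.2 -0.1  2.9] w 45.8 t 16.4
 linear in target axes [-5.62, -0.1, 0.32]
linear cm (tool axes now) [0.39, -0.1, 0.31] rotvec [-0.07, 0.34, 0.14] F [-1.2 -0.1  2.9] w 45.8 t 16.4
 linear in target axes [0.38, -0.1, 0.32]
```

```bash

python3 -m crank '[{"linear":[-1,0,0],"delta_rot":[0,0,0],"fingers":0},{"linear":[-1.5,0,0],"delta_rot":[0,0,0],"fingers":0},{"linear":[-2,0,0],"delta_rot":[0,0,0],"fingers":0},{"linear":[-2,0,0],"delta_rot":[0,0,0],"fingers":0},{"linear":[-2,0,0],"delta_rot":[0,0,0],"fingers":0}]'
python3 -m crank '[{"linear":[-3,0,0],"delta_rot":[0,0,0],"fingers":0},{"linear":[-3,0,0],"delta_rot":[0,0,0],"fingers":0},{"linear":[0,0,0],"delta_rot":[0,-7.5,0],"fingers":0},{"linear":[0,0,0],"delta_rot":[0,-7.5,0],"fingers":0},{"linear":[0,0,0],"delta_rot":[0,-7.5,0],"fingers":0}]'
python3 -m crank '[{"linear":[0,0,0],"delta_rot":[0,-7.5,0],"fingers":0},{"linear":[0,0,0],"delta_rot":[7,0,0],"fingers":0},{"linear":[0,0,0],"delta_rot":[6.9,0,0],"fingers":0},{"linear":[0,0,0],"delta_rot":[0,0,0],"fingers":0},{"linear":[0,0,0],"delta_rot":[0,0,0],"fingers":0}]'
python3 -c "
from h import *
c=np.array([484.6,-12.7,0]);Rz=R.from_euler('z',12.6,degrees=True).as_matrix()
goto(c+Rz@[-5.5,0,200],down(-77.4))"
```

```text
time: 16.9
tool_pos: [557.9, 241.2, 165.2]
tcp_rot: [-3.136, 1.055, 0.468]
contact_force: [-0.6, 1.0, -0.7]
grip_width: 46.1
time: 17.4
tool_pos: [531.9, 227.4, 218.5]
tcp_rot: [-3.133, 1.45, 0.469]
contact_force: [0.6, -0.1, -0.6]
grip_width: 45.6
time: 17.9
tool_pos: [532.0, 228.0, 216.7]
tcp_rot: [-0.108, 1.563, -3.027]
contact_force: [-1.1, 0.3, 0.2]
grip_width: 46.1
linear cm (tool axes now) [1.73, 22.42, 10.49] rotvec [0.18, 0.45, 0.05] F [-1.1  0.3  0.2] w 46.1 t 17.9
 linear in target axes [1.67, 22.46, 10.43]
```

```bash

python3 -m crank '[{"linear":[0,3.2,1.5],"delta_rot":[0,0.4,0],"fingers":0},{"linear":[0,3.2,1.5],"delta_rot":[0,0,0],"fingers":0},{"linear":[0,3.2,1.49],"delta_rot":[0,0,0],"fingers":0},{"linear":[0,3.2,1.49],"delta_rot":[0,0,0],"fingers":0},{"linear":[0,3.2,1.49],"delta_rot":[0,0,0],"fingers":0}]'
python3 -m crank '[{"linear":[0,3.2,1.49],"delta_rot":[0,0,0],"fingers":0},{"linear":[0,3.2,1.49],"delta_rot":[0,0,0],"fingers":0},{"linear":[0,0,0],"delta_rot":[0,0,0],"fingers":0},{"linear":[0,0,0],"delta_rot":[0,0,0],"fingers":0},{"linear":[0,0,0],"delta_rot":[0,0,0],"fingers":0}]'
python3 -m crank '[{"linear":[1,0,0],"delta_rot":[0,0,0],"fingers":0},{"linear":[1,0,0],"delta_rot":[0,0,0],"fingers":0},{"linear":[0,0,0],"delta_rot":[0,0,0],"fingers":0},{"linear":[0,0,0],"delta_rot":[0,0,0],"fingers":0},{"linear":[0,0,0],"delta_rot":[0,0,0],"fingers":0}]'
python3 -c "
from h import *
c=np.array([484.6,-12.7,0]);Rz=R.from_euler('z',12.6,degrees=True).as_matrix()
goto(c+Rz@[-5.5,0,200],down(-77.4))
P,Rc,_=now(); 
shot('side','s4')
im=cv2.resize(cv2.imread('pics/s4.png')[125:275,160:310],(600,600),interpolation=2)
pr=lambda p:tuple(int(v) for v in (proj('s4',p)-[160,125]+.5)*4)
# predicted blue outline (centred in gripper, foot 85 beyond TCP)
B=[P+Rc@np.array([85,sy*23,sz*9]) for sy,sz in((-1,-1),(-1,1),(1,1),(1,-1))]
for i in range(4): cv2.line(im,pr(B[i]),pr(B[(i+1)%4]),(0,255,255),1)
for sy,sz in((-1,-1),(-1,1),(1,1),(1,-1)): cv2.line(im,pr(P+Rc@np.array([85,sy*23,sz*9])),pr(P+Rc@np.array([20,sy*23,sz*9])),(0,255,255),1)
cv2.imwrite('pics/c7.png',im)"
```

```text
time: 18.4
tool_pos: [493.6, 54.5, 216.8]
tcp_rot: [-1.212, 1.57, 2.153]
contact_force: [-0.2, -1.6, -0.6]
grip_width: 46.0
time: 18.9
tool_pos: [479.4, -12.5, 216.5]
tcp_rot: [-1.255, 1.569, 2.109]
contact_force: [-0.5, 0.7, -0.5]
grip_width: 46.1
time: 19.4
tool_pos: [479.5, -13.0, 196.3]
tcp_rot: [-0.973, 1.569, 2.389]
contact_force: [-0.0, -0.3, -1.2]
grip_width: 45.7
linear cm (tool axes now) [-0.37, 0.09, 0.05] rotvec [0.03, 0.05, 0.07] F [-0.  -0.3 -1.2] w 45.7 t 19.4
 linear in target axes [-0.37, 0.09, 0.05]
```

View pics/c7.png

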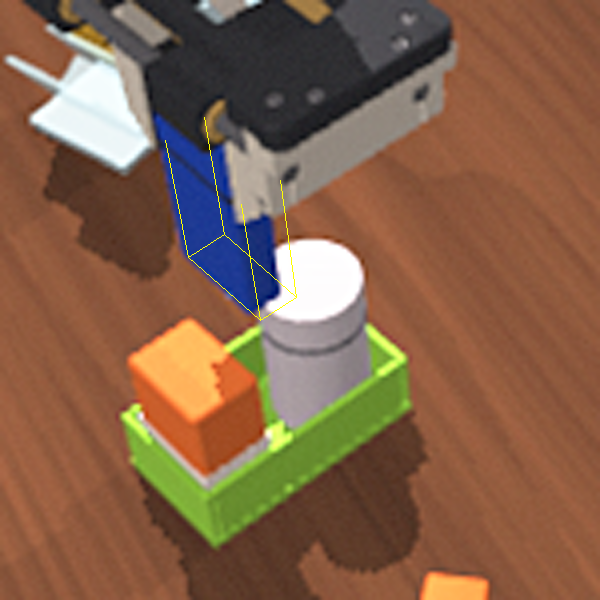

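```bash
python3 -c "
from h import *
P,Rc,_=now()
im=cv2.resize(cv2.imread('pics/s4.png')[165:215,195:255],(720,600),interpolation=cv2.INTER_NEAREST)
cv2.imwrite('pics/c8.png',im)"
```

```text
(no output)
```

View pics/c8.png

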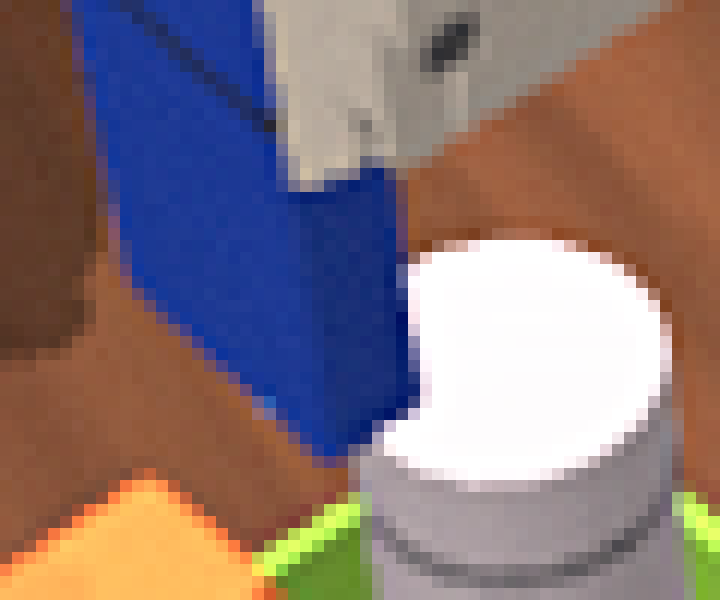

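```bash
cat > fit.py <<'E'
from h import *
from scipy.optimize import least_squares
P,Rc,_=now()
u=lambda x,y:np.array([195+x/12-.5,165+y/12-.5])
def pt(p,a,sy,sz):
    d,dz,ty,tx,dy=p
    return proj('s4',P+Rc@(np.array([6,dy,dz])+R.from_euler('xy',[tx,ty],degrees=True).apply([a-6,sy*23,sz*9])+np.array([d*0,0,0])) if 0 else P+Rc@(np.array([6,dy,dz])+R.from_euler('xy',[tx,ty],degrees=True).apply([a-6+d,sy*23,sz*9])))
# tool y=-tray y, tool z=-tray x: near corner (-x,-y)=(sy+,sz+); left(-x,+y)=(sy-,sz+); right(+x,-y)=(sy+,sz-)
C=[((-1,1),u(130,280)),((1,1),u(330,460)),((1,-1),u(420,405))]
Ls=[((-1,1),u(82,50)),((1,1),u(300,210)),((1,-1),u(402,180))]
def f(p):
    r=[]
    for (sy,sz),q in C: r+=list(pt(p,85,sy,sz)-q)
    for (sy,sz),q in Ls:
        a,b=pt(p,85,sy,sz),pt(p,40,sy,sz); n=np.array([-(b-a)[1],(b-a)[0]]);n/=np.linalg.norm(n); r.append(n@(q-a))
    return np.array(r+[p[4]/2,p[3]/1.5,p[2]/4])
r=least_squares(f,[0,0,0,0,0]);print('depth,dz,tilt_y,yaw,dy',r.x.round(2),r.fun.round(1).tolist(),f([0]*5).round(1).tolist())
E
python3 fit.py
```

```text
depth,dz,tilt_y,yaw,dy [-5.15  2.24 -1.35  0.72 -0.59] [-1.2, -0.4, -0.2, 0.8, 1.5, -0.4, 0.4, 0.6, -1.0, -0.3, 0.5, -0.3] [1.4, 0.9, 2.6, 1.9, 4.1, 0.5, -1.4, -1.5, -3.0, 0.0, 0.0, 0.0]
```

```bash

python3 -m crank '[{"linear":[0,0.1,-0.1],"delta_rot":[0,0,0],"fingers":0},{"linear":[0,0,0],"delta_rot":[0,1.35,0],"fingers":0},{"linear":[1,0,0.02],"delta_rot":[0,0,0],"fingers":0},{"linear":[0.6,0,0.01],"delta_rot":[0,0,0],"fingers":0},{"linear":[0,0,0],"delta_rot":[0,0,0],"fingers":0}]'
python3 -m crank '[{"linear":[0,0,0],"delta_rot":[0,0,0],"fingers":0},{"linear":[0,0,0],"delta_rot":[0,0,0],"fingers":0},{"linear":[0,0,0],"delta_rot":[0,0,0],"fingers":0},{"linear":[0,0,0],"delta_rot":[0,0,0],"fingers":0},{"linear":[0,0,0],"delta_rot":[0,0,0],"fingers":0}]'
python3 - <<'E'
from h import *
c=np.array([484.6,-12.7,0]);Rz=R.from_euler('z',12.6,degrees=True).as_matrix()
P,Rc,_=now();print('in tray',(Rz.T@(P-c)).round(1));goto(P,down(-77.4))
shot('side','s5')
x,y,k=190,160,10
im=cv2.resize(cv2.imread('pics/s5.png')[y:y+60,x:x+70],(700,600),interpolation=2)
pr=lambda p:tuple(int(v) for v in (proj('s5',c+Rz@np.array(p))-[x,y]+.5)*k)
zf=P[2]-80
# desired foot: centre -6, +-9, +-23 at z=zf
B=[(-15,-23,zf),(3,-23,zf),(3,23,zf),(-15,23,zf)]
for i in range(4): cv2.line(im,pr(B[i]),pr(B[(i+1)%4]),(0,255,255),1)
for b in B: cv2.line(im,pr(b),pr((b[0],b[1],zf+30)),(0,255,255),1)
B=[(-51.25,-23,79),(-17.25,-23,79),(-17.25,23,79),(-51.25,23,79)]
for i in range(4): cv2.line(im,pr(B[i]),pr(B[(i+1)%4]),(255,0,255),1)
q=[pr((28.25+23*np.cos(t),23*np.sin(t),84)) for t in np.linspace(0,6.28,60)]
cv2.polylines(im,[np.array(q)],True,(255,0,255),1)
cv2.imwrite('pics/c9.png',im)
E
```

```text
time: 19.95
tool_pos: [479.8, -13.8, 179.0]
tcp_rot: [-3.036, 1.55, 0.325]
contact_force: [-0.5, -0.5, -0.9]
grip_width: 45.8
time: 20.45
tool_pos: [480.7, -13.9, 180.4]
tcp_rot: [-3.098, 1.548, 0.264]
contact_force: [-1.2, -0.2, -1.4]
grip_width: 45.9
in tray [ -4.1  -0.3 180.4]
linear cm (tool axes now) [0.0, 0.0, 0.0] rotvec [0.01, -1.32, 0.06] F [-1.2 -0.2 -1.4] w 45.9 t 20.45
 linear in target axes [0.0, 0.0, 0.0]
```

View pics/c9.png

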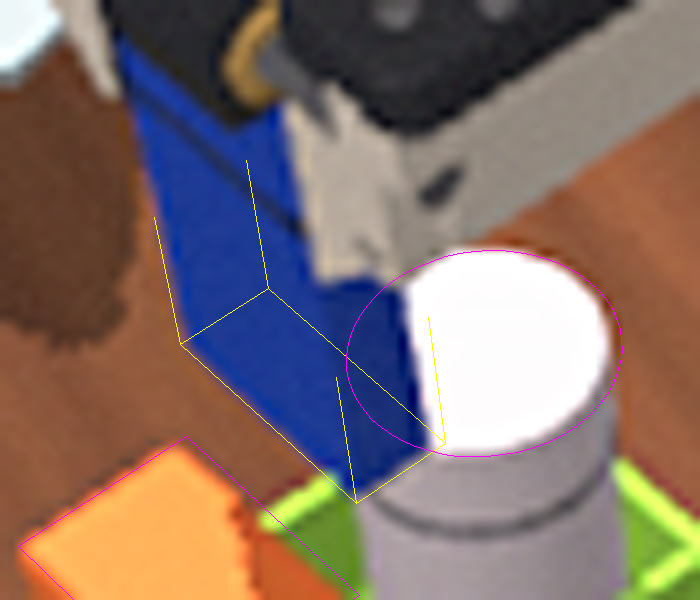

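```bash

python3 -m crank '[{"linear":[1,0,-0.03],"delta_rot":[0,0,0],"fingers":0},{"linear":[0.5,0,0.012],"delta_rot":[0,0,0],"fingers":0},{"linear":[0.5,0,0.012],"delta_rot":[0,0,0],"fingers":0},{"linear":[0.3,0,0.007],"delta_rot":[0,0,0],"fingers":0},{"linear":[0,0,0],"delta_rot":[0,0,0],"fingers":0}]'
python3 -m crank '[{"linear":[0.4,0,0.009],"delta_rot":[0,0,0],"fingers":0},{"linear":[0.4,0,0.009],"delta_rot":[0,0,0],"fingers":0},{"linear":[0.4,0,0.009],"delta_rot":[0,0,0],"fingers":0},{"linear":[0.4,0,0.009],"delta_rot":[0,0,0],"fingers":0},{"linear":[0,0,0],"delta_rot":[0,0,0],"fingers":0}]'
```

```text
time: 21.0
tool_pos: [480.8, -13.7, 156.7]
tcp_rot: [-3.068, 1.549, 0.294]
contact_force: [0.2, -0.4, -0.8]
grip_width: 46.2
time: 21.5
tool_pos: [480.7, -13.6, 140.6]
tcp_rot: [-3.065, 1.549, 0.296]
contact_force: [-0.1, -0.2, 0.1]
grip_width: 45.7
```

```bash

python3 -m crank '[{"linear":[0.5,0,0.012],"delta_rot":[0,0,0],"fingers":0},{"linear":[0.5,0,0.012],"delta_rot":[0,0,0],"fingers":0},{"linear":[0.5,0,0.012],"delta_rot":[0,0,0],"fingers":0},{"linear":[0.4,0,0.009],"delta_rot":[0,0,0],"fingers":0},{"linear":[0,0,0],"delta_rot":[0,0,0],"fingers":0}]'
python3 -m crank '[{"linear":[0.4,0,0.009],"delta_rot":[0,0,0],"fingers":0},{"linear":[0.4,0,0.009],"delta_rot":[0,0,0],"fingers":0},{"linear":[0.4,0,0.009],"delta_rot":[0,0,0],"fingers":0},{"linear":[0.4,0,0.009],"delta_rot":[0,0,0],"fingers":0},{"linear":[0,0,0],"delta_rot":[0,0,0],"fingers":0}]'
```

```text
time: 22.0
tool_pos: [480.7, -13.6, 121.6]
tcp_rot: [-3.063, 1.549, 0.299]
contact_force: [0.7, 0.0, -1.7]
grip_width: 46.2
time: 22.5
tool_pos: [480.7, -13.6, 105.6]
tcp_rot: [-3.067, 1.549, 0.295]
contact_force: [-0.4, -0.0, -0.8]
grip_width: 45.6
```

```bash

python3 -m crank '[{"linear":[0.4,0,0.009],"delta_rot":[0,0,0],"fingers":0},{"linear":[0.4,0,0.009],"delta_rot":[0,0,0],"fingers":0},{"linear":[0.4,0,0.009],"delta_rot":[0,0,0],"fingers":0},{"linear":[0.2,0,0.005],"delta_rot":[0,0,0],"fingers":0},{"linear":[0,0,0],"delta_rot":[0,0,0],"fingers":0}]'
python3 -m crank '[{"linear":[0.2,0,0.005],"delta_rot":[0,0,0],"fingers":0},{"linear":[0.1,0,0.002],"delta_rot":[0,0,0],"fingers":0},{"linear":[0.1,0,0.002],"delta_rot":[0,0,0],"fingers":0},{"linear":[0,0,0],"delta_rot":[0,0,0],"fingers":0},{"linear":[0,0,0],"delta_rot":[0,0,0],"fingers":0}]'
```

```text
time: 23.0
tool_pos: [480.9, -13.6, 91.9]
tcp_rot: [-3.076, 1.549, 0.285]
contact_force: [-0.2, 0.6, -0.0]
grip_width: 45.8
time: 23.5
tool_pos: [481.1, -13.6, 88.3]
tcp_rot: [-3.092, 1.548, 0.27]
contact_force: [-0.3, -0.6, -0.7]
grip_width: 46.1
```

```bash

python3 -m crank '[{"linear":[0.1,0,0.002],"delta_rot":[0,0,0],"fingers":0},{"linear":[0.1,0,0.002],"delta_rot":[0,0,0],"fingers":0},{"linear":[0.1,0,0.002],"delta_rot":[0,0,0],"fingers":0},{"linear":[0,0,0],"delta_rot":[0,0,0],"fingers":0},{"linear":[0,0,0],"delta_rot":[0,0,0],"fingers":0}]'
python3 -m crank '[{"linear":[0.1,0,0.002],"delta_rot":[0,0,0],"fingers":0},{"linear":[0.1,0,0.002],"delta_rot":[0,0,0],"fingers":0},{"linear":[0.1,0,0.002],"delta_rot":[0,0,0],"fingers":0},{"linear":[0,0,0],"delta_rot":[0,0,0],"fingers":0},{"linear":[0,0,0],"delta_rot":[0,0,0],"fingers":0}]'
```

```text
time: 24.0
tool_pos: [481.8, -13.4, 87.2]
tcp_rot: [-3.113, 1.545, 0.248]
contact_force: [-4.3, 1.8, 19.5]
grip_width: 45.6
time: 24.5
tool_pos: [483.5, -12.9, 86.2]
tcp_rot: [3.142, 1.541, 0.219]
contact_force: [-4.5, 7.4, 35.0]
grip_width: 45.5
```

```bash

python3 -m crank '[{"linear":[-0.3,0,0],"delta_rot":[0,0,0],"fingers":0},{"linear":[-0.1,0,0],"delta_rot":[0,0,0],"fingers":0},{"linear":[0,0,0],"delta_rot":[0,0,0],"fingers":0.7},{"linear":[0,0,0],"delta_rot":[0,0,0],"fingers":0.7},{"linear":[0,0,0],"delta_rot":[0,0,0],"fingers":0.7}]'
python3 -m crank '[{"linear":[-2,0,-0.04],"delta_rot":[0,0,0],"fingers":0.7},{"linear":[-4,0,-0.09],"delta_rot":[0,0,0],"fingers":0.7},{"linear":[-4,0,-0.09],"delta_rot":[0,0,0],"fingers":0.7},{"linear":[0,-4,3],"delta_rot":[0,0,0],"fingers":0.7},{"linear":[0,-4,3],"delta_rot":[0,0,0],"fingers":0.7}]'
python3 -m crank '[{"linear":[0,-4,3],"delta_rot":[0,0,0],"fingers":0.7},{"linear":[0,-4,1],"delta_rot":[0,0,0],"fingers":0.7},{"linear":[0,-4,0],"delta_rot":[0,0,0],"fingers":0.7},{"linear":[0,0,0],"delta_rot":[0,0,0],"fingers":0.7},{"linear":[0,0,0],"delta_rot":[0,0,0],"fingers":0.7}]'
python3 - <<'E'
from h import *
shot('side','s6');shot('top','t6')
c=np.array([484.6,-12.7,0]);Rz=R.from_euler('z',12.6,degrees=True).as_matrix()
out=[]
for f,x,y in(('s6',185,165),('t6',247,222)):
    w,k=(80,5) if f=='s6' else (70,400/70)
    im=cv2.resize(cv2.imread(f'pics/{f}.png')[y:y+int(500/k)+1,x:x+w],None,fx=k,fy=k,interpolation=2)[:500]
    pr=lambda p:tuple(int(v) for v in (proj(f,c+Rz@np.array(p))-[x,y]+.5)*k)
    for a,b,z in((-51.25,-17.25,79),(-15,3,99)):
        B=[(a,-23,z),(b,-23,z),(b,23,z),(a,23,z)]
        for i in range(4): cv2.line(im,pr(B[i]),pr(B[(i+1)%4]),(255,0,255),1)
    q=[pr((28.25+23*np.cos(t),23*np.sin(t),84)) for t in np.linspace(0,6.28,60)]
    cv2.polylines(im,[np.array(q)],True,(255,0,255),1); out.append(im)
cv2.imwrite('pics/c10.png',np.hstack(out))
E
```

```text
time: 25.0
tool_pos: [480.8, -13.7, 85.8]
tcp_rot: [-3.073, 1.549, 0.289]
contact_force: [-0.7, -1.2, 0.2]
grip_width: 62.9
time: 25.5
tool_pos: [405.1, 51.3, 185.7]
tcp_rot: [-3.118, 1.545, 0.241]
contact_force: [-0.4, 0.4, -0.5]
grip_width: 64.7
time: 26.0
tool_pos: [339.4, 160.2, 184.1]
tcp_rot: [-3.102, 1.548, 0.263]
contact_force: [-0.1, -0.2, -0.0]
grip_width: 64.4
```

View pics/c10.png

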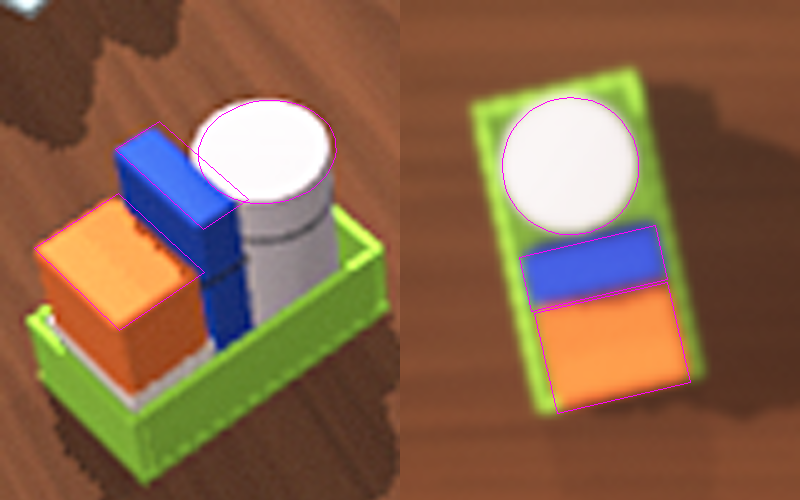

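The tin, blue case and chalk box all stand side by side, and their tops match the predictions for feet on the tray floor to within about 1 px. I'll do a numeric check that the other things are unmoved, then hand in.

```bash
python3 - <<'E'
from h import *
a,b=[cv2.imread(f'pics/{f}.png').astype(int) for f in('side0','s6')]
for n,(x,y,w,h) in dict(yellow=(162,112,28,35),white=(183,98,38,32),pot=(365,175,62,68),star=(398,285,56,55)).items():
    d=np.abs(a-b)[y:y+h,x:x+w].max(2); print(n,(d>40).mean().round(3))
o=bot.get_obs();print(np.round(o['contact_force'],1),np.abs(o['dq']).max().round(3))
workorder.close_job()
E
```

```text
yellow 0.0
white 0.072
pot 0.0
star 0.0
[0.5 0.5 0.8] 0.02
the job is handed in; nothing more can be done
```

The job is handed in at about 26 s: the tin, blue pastel case and large orange chalk box stand side by side in the lime tray. I slid the tin to the tray's far end, set the chalk box against the near wall, and lowered the blue case into the gap between them.

**Fit in the tray:** in the last side and top pictures the three tops match the expected outlines for feet on the tray floor, to within about 1–2 px. The blue case sits about 1 mm off its predicted outline, still inside its slack. It met the floor with about 35 N vertical force at the wrist. It stood up to about 4 mm higher in the gripper than the camera had suggested, so its seating rests on the final pictures.

**Left alone:** the yellow case, pot and star mold show no pixel change from the start. About 7% of the pixels around the white case changed. I put that down to the blue case beside it being gone and the shadows shifting, but I did not check it further. The robot was clear of everything at hand-in.

I viewed 12 pictures, two over the budget of 10.

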